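Unlock the bench lock box and open its drawer

ROBOT

A 7-joint arm with a two-finger parallel gripper is mounted at the origin on a cart in front of the work surface, level with it; the furniture and walls round the work are solid. World frame = base frame: x ahead of the robot, y to its left, z up, the work surface at z = 0. Lengths are in m, angles in rad, forces in N, time in s.
With the tool pointing down it reaches from about 0.35 to 0.9 m from the base axis. Payload 19.9 kg.
Tool frame: the origin (TCP) lies midway between the tips of the shut fingers; the grasp point (between the pads) lies 19 mm behind it; z points along the fingers, y is the direction in which the jaws open and shut (so a half turn about z gives the same grasp; the last joint's range is limited). The gripper opens to 85 mm and grips with 20 to 120 N. Pads are 22 mm wide; open, the fingers measure 114 mm over their backs; the gripper's body (76 mm by 85 mm) begins 54 mm behind the grasp point. The pads swing forward as they close: fully open they stand 13 mm farther back than shut.
Start: joints at [1.234, 0.417, -0.01, 1.614, 0.005, 1.111, -0.053], TCP at [0.182, -0.598, 0.231] pointing down, gripper open.
Joint ranges: [-2.81, 2.81], [-0.39, 2.02], [-1.27, 1.25], [0.06, 2.57], [-1.19, 4.33], [0.19, 2], [-2.82, 2.82]. Speed limits (rad/s): [1.89, 1.89, 2.39, 2.39, 3.01, 3.01, 3.01].

INTERFACE

Orientations are given as a rotation vector (axis times angle).
In Python, from station import manip gives the robot as it stands. The module is installed in compiled form; this text tells all that it offers.
- The arm moves only by the shell command python3 -m pendant 'ROWS'. ROWS is JSON, a list of rows, each a list of 3 entries, a list of its own where there are three numbers: the turn, a rotation vector about the tool's x, y, z in rad, then the shift along the tool's x, y, z in mm, then the finger opening in mm, from 0 to 85.4. A call has 1 to 12 rows; each row is the pose to reach, as a shift and turn from the pose commanded when the call began, along the tool's axes at that moment; what a row does not reach only later rows make up. A row lasts 1/8 s, in which the tool goes at most 62.5 mm and 10.7 degrees, less where a joint would pass 70% of its speed; a pose out of reach is approached as far as the arm can. A call with a gripper value outside its range is refused whole. The fingers move at their own pace and stop on an object; the grip force is fixed at half the most. Time passes only in rows, so rows that repeat a pose let the fingers close. It gives the time, the measured TCP pose, the force and the opening at its end, in the units of the state.
- manip.get_state(): the state, without advancing time (a new reading comes with each control period).
- manip.capture(name): name is "scene" or "top" or "wrist"; returns a dict with "img" (400x640x3 uint8, blue, green, red), "z_map" (400x640 float32, m along the optical axis (not along the pixel's ray), 0 where there is no reading), "K" (3x3 intrinsics, pixels), "D" ([k1, k2, p1, p2, k3] as OpenCV has them; the pictures are not rectified), "eye" and "orientation" of the camera in the world; the wrist camera has in their place "tool_from_camera" (4x4, takes a point from camera to tool coordinates, whose origin is the TCP and whose axes are the flange's). Camera axes: x right, y down, z forward; pixel columns grow to the right and rows downward; lengths in m; the calibration is good to about 2 mm. A picture is of the moment at which its call begins: read the wrist's pose just before it.
- manip.sign_off(): hands the job in, once; it reports no verdict.
The state is a dict: "clock": time; "joint_positions": joint angles; "qd": joint speeds; "tau": joint torques, N m; "position": TCP position; "ee_rot": TCP orientation; "contact_force": force on the tool from outside, world axes, zero at the start; "torque": the same for the moment, N m; "gripper_width": finger opening in m.
Only numpy, scipy, OpenCV 4.12 (cv2) and the standard library are available. Lean on these libraries where they do the work, as an engineer would, in place of code of your own. Each camera call takes 0.05 s, during which the arm holds its last target.

TASK

Take the key with the flat rectangular bow from the wooden key rack, push it fully home in the lock on top of the grey steel box (feel for the hidden key slot inside the round mouth), and turn it clockwise as far as it goes so that the bolt inside lets the drawer spring out a little. Then pull the drawer open all the way by its handle. Leave the key sitting fully home in the turned lock, and the other key, with the round T-bar, in the rack.

Things in the scene. Friction and masses are not known exactly. Their poses are not given: they have to be found in the camera images.
- key_bow (a point): Centre of the bow of the steel lock key, upright in one hole of the rack. Bow: upright plate 36 mm wide (key's x), 9 thick (its y), 40 high; pinch it across the 9 mm. The key's end is 72 mm below this point; its last 10 mm are a flat blade 24 mm wide (x), 6 thick (y), on a 6 mm round stem. Same after half a turn. About 0.09 kg; lift it 45 mm to clear the rack.
- key_collar (a point): Centre of the underside of that key's round collar (36 mm diameter, 4 mm thick), 32 mm below key_bow and 40 mm above the key's end; axes as key_bow. The collar lies on the rack at the start and on the lock's top plate when the key is fully home.
- t_key_bar (a point): Centre of the T-bar (round, 12 mm thick, 60 mm long along its x) of the other key, of the same steel and about the same height, whose 16 mm round stem does not fit this lock. It stands in the other hole of the rack, 80 mm away; which hole is which changes. Leave it there.
- key_rack: Fixed wooden block 60 (x) x 150 (y) x 46 mm (z) with two through holes of 29 mm diameter at y = +40 and -40 mm; origin at the centre of its underside.
- lock_mouth (a point): Centre of the lock's mouth at the top of a steel plate (50 x 50 mm), 108 mm above the worktop, on a fixed grey box 140 (x) x 160 (y) x 100 mm. Box axes: x from drawer front to back, y left, z up. The mouth is a round hole 30 mm wide, 14 deep. In its floor is a fixed slot 28 x 9.5 mm that runs along the box's x, but turned by an unknown angle up to 0.4 rad either way that no reading tells.
- lockbox: The box; origin at the centre of its underside, axes as lock_mouth. The blade rests on the mouth's floor with the collar 26 mm above the plate; press lightly and turn until it finds the slot (good to 0.1 rad if centred, less if not) and drops. The slot is 12 mm deep. Fully home the collar lies on the plate and the blade is below the slot; it can turn only within 4 mm of that.
- lock_cam (a joint): Angle of the cam that the key's blade drives, rad: 0 locked, 1.2 at its stop, positive clockwise seen from above. The key has about 0.19 rad of play, so it turns about 1.39 rad from the slot's angle. The cam stays where it is left and needs about 0.06 N m. The bolt frees the drawer at about 1.05. The turned key is held down in the lock by its blade.
- drawer (a joint): Opening of the drawer, m: 0 shut and bolted, 0.08 fully open. Once free it springs out by itself to about 0.03 and stays there by friction (under 3 N to pull further).
- drawer_handle (a point): Middle of the drawer's bar handle: a round bar 11 mm thick, 90 mm long along y, 35 mm in front of the drawer front and 76 mm above the worktop; 128 mm in front of the lock mouth when shut. Axes are the box's; the drawer opens along its -x. 29 mm are free between the bar and the drawer front, and nothing is above.

How it is judged:
On the way, in this order (a step that is already met when the one before it is completed fails the run):
1. the key is fully home in the lock (horizontal distance between key_collar and lock_mouth below 0.005 m and z of key_collar in the frame of lock_mouth below 0.004 m and angle between key_bow's own z axis and vertical below 0.12 rad), for 0.1 s.
2. with the key fully home the lock is turned clockwise to its stop (horizontal distance between key_collar and lock_mouth below 0.005 m and z of key_collar in the frame of lock_mouth below 0.004 m and value of joint lock_cam above 1.1 rad), for 0.1 s.
At the end, for the whole second after the job is handed in: The drawer stands at rest more than 65 mm open (of 80), the lock cam is beyond 1.05 rad (of 1.2), and the key stands in the lock fully home: its collar within 4 mm of the mouth plate and 5 mm of its centre, upright to 0.12 rad (all of step 1 and value of joint lock_cam above 1.05 rad and value of joint drawer above 0.065 m and velocity of joint drawer between -0.01 and 0.01 m/s); the robot touches nothing.
It fails at once if the other key is moved from its place in the rack (by more than 20 mm) (distance of t_key_bar from where it was at the start of the episode above 0.02 m).
It also fails if it takes over 72 s, if anything falls off the work surface, if the arm or the gripper's body presses on something with over 40 N, if the wrist force passes 120 N, or if a joint passes its speed limit or range.

## Working session

There is one attempt and no reset: what is moved stays moved. The work goes in short steps, Python scripts to look and compute and a shell command to move; the robot and the scene stay as the last step left them, time stands still between calls to the robot, and variables do not carry over. Pictures are saved under pics/ and viewed, and the job is handed in when it is done.

```bash
mkdir -p pics; ls
python3 - <<'E'
from station import manip
import cv2,numpy as np,pickle
s=manip.get_state()
print(s)
for n in ["scene","top","wrist"]:
    c=manip.capture(n); cv2.imwrite(f"pics/{n}0.png",c["img"]); pickle.dump((s,c),open(f"{n}0.pkl","wb"))
    print(n,c["K"].tolist(),c["D"],c.get("eye"),c.get("orientation"),c.get("tool_from_camera"))
E
```

```text
pics
{'clock': 0.0, 'joint_positions': array([ 1.23347111,  0.41797514, -0.01030335,  1.61415943,  0.00467488,
        1.11073362, -0.05301288]), 'qd': array([-0.00081273,  0.00020361, -0.0009927 , -0.00022477, -0.00053792,
       -0.00115696, -0.00092145]), 'tau': array([ 8.59617812e-04, -8.64418745e+01,  6.79407623e-01, -4.34894836e+01,
        1.91052404e-02,  7.50042469e-03,  5.68602172e-05]), 'position': array([ 0.1820996 , -0.59751571,  0.23066574]), 'ee_rot': array([-3.10608060e+00, -4.62783867e-01,  3.98365517e-04]), 'contact_force': array([ 0.38673793, -0.96237062, -0.20743242]), 'torque': array([-0.00782122, -0.01461157, -0.05567437]), 'gripper_width': 0.08527697276769554}
scene [[410.54777929501455, 0.0, 324.2492661285478], [0.0, 410.54777929501455, 199.82204728045548], [0.0, 0.0, 1.0]] [-0.10833984  0.          0.          0.          0.        ] [ 0.64344611 -0.8609087   0.49615656] [-1.97664783 -0.13595942  0.05183294] None
top [[498.65866824883665, 0.0, 315.2803987788668], [0.0, 498.65866824883665, 197.8944139557406], [0.0, 0.0, 1.0]] [0.046106 0.       0.       0.       0.      ] [0.22634191 0.04108673 1.59924776] [-2.10331176  2.12878989 -0.20651434] None
wrist [[298.8199189721497, 0.0, 325.98034365496574], [0.0, 298.8199189721497, 202.83117987725402], [0.0, 0.0, 1.0]] [-0.004663  0.        0.        0.        0.      ] None None [[ 5.49264343e-04 -9.50795036e-01 -3.09820106e-01  7.95444106e-02]
 [ 9.99999810e-01  4.35601355e-04  4.36048630e-04  7.07139604e-04]
 [-2.79634815e-04 -3.09820287e-01  9.50795094e-01 -1.42681164e-01]
 [ 0.00000000e+00  0.00000000e+00  0.00000000e+00  1.00000000e+00]]
```

View pics/scene0.png

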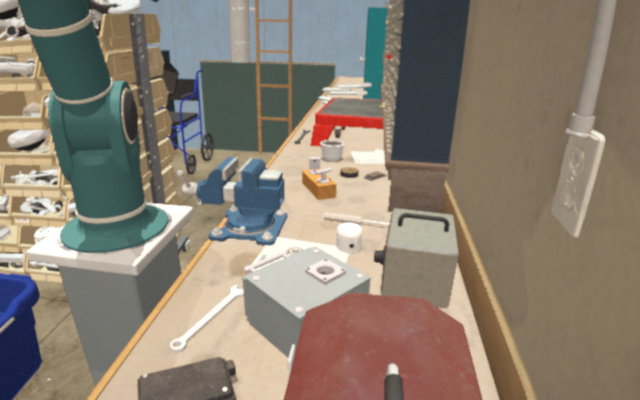

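View pics/top0.png

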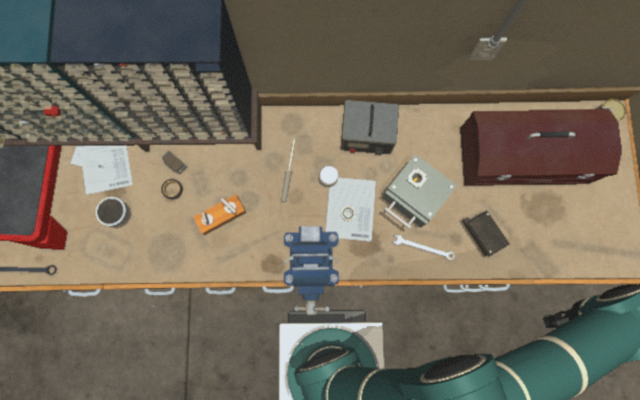

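The top view shows the orange rack at about (219,214), the box's mouth plate at (417,178) and the handle at (398,216). I'll zoom in.

```bash
cat > h.py <<'E'
import numpy as np,cv2
from scipy.spatial.transform import Rotation as R
def campose(c,s=None):
    if "eye" in c and c["eye"] is not None:
        return R.from_rotvec(c["orientation"]).as_matrix(),np.array(c["eye"])
    T=np.array(c["tool_from_camera"]);A=R.from_rotvec(s["ee_rot"]).as_matrix()
    return A@T[:3,:3],A@T[:3,3]+s["position"]
def ray(c,uv,s=None):
    M,e=campose(c,s)
    p=cv2.undistortPoints(np.array(uv,float).reshape(-1,1,2),c["K"],c["D"]).reshape(-1,2)
    d=np.c_[p,np.ones(len(p))]@M.T
    return e,d
def onplane(c,uv,z,s=None):
    e,d=ray(c,uv,s); return e+d*((z-e[2])/d[:,2])[:,None]
def cloud(c,s=None):
    M,e=campose(c,s); h,w=c["z_map"].shape
    u,v=np.meshgrid(np.arange(w),np.arange(h))
    p=cv2.undistortPoints(np.stack([u,v],-1).reshape(-1,1,2).astype(float),c["K"],c["D"]).reshape(-1,2)
    z=c["z_map"].reshape(-1,1)
    return (np.c_[p,np.ones(len(p))]*z@M.T+e).reshape(h,w,3)
def project(c,P,s=None):
    M,e=campose(c,s); q=(np.atleast_2d(P)-e)@M
    return cv2.projectPoints(q,np.zeros(3),np.zeros(3),c["K"],c["D"])[0].reshape(-1,2)
E
python3 - <<'E'
import pickle,cv2,numpy as np
from h import *
s,c=pickle.load(open("top0.pkl","rb"))
a=cv2.resize(c["img"][185:240,185:255],None,fx=7,fy=7,interpolation=2)
b=cv2.resize(c["img"][145:235,375:460],None,fx=5,fy=5,interpolation=2)
H=max(a.shape[0],b.shape[0])
o=np.zeros((H,a.shape[1]+b.shape[1],3),np.uint8);o[:a.shape[0],:a.shape[1]]=a;o[:b.shape[0],a.shape[1]:]=b
o=o[:600,:];cv2.imwrite("pics/zoom1.png",cv2.resize(o,None,fx=800/o.shape[1],fy=800/o.shape[1]))
s2,c2=pickle.load(open("scene0.pkl","rb"))
a=c2["img"][155:215,290:350];a=cv2.resize(a,None,fx=6,fy=6);b=cv2.resize(c2["img"][235:370,230:380],None,fx=2.6,fy=2.6)[:360]
b=b[:360]; a=a[:b.shape[0]];b=b[:a.shape[0]]
cv2.imwrite("pics/zoom2.png",np.hstack([a,b]))
P=cloud(c)
for uv in [(219,214),(417,178),(400,170),(398,216),(300,250),(440,190)]: print(uv,P[uv[1],uv[0]])
# orange
hsv=cv2.cvtColor(c["img"],cv2.COLOR_BGR2HSV)
m=((abs(hsv[...,0].astype(int)-13)<6)&(hsv[...,1]>170)&(hsv[...,2]>120)).astype(np.uint8);m[280:]=0;m[:185]=0;m[:,:185]=0;m[:,255:]=0
pts=cv2.findNonZero(m);r=cv2.minAreaRect(pts);print(r,m.sum());
q=onplane(c,cv2.boxPoints(r),.046);print(q)
print(np.linalg.norm(np.diff(q,axis=0),axis=1),q.mean(0))
E
```

```text
(219, 214) [0.48948205 0.34835337 0.04586663]
(417, 178) [ 0.59425371 -0.27797769  0.06246297]
(400, 170) [ 0.63589378 -0.23566482  0.00461184]
(398, 216) [ 0.47033468 -0.20959803  0.08188455]
(300, 250) [0.36055297 0.0891915  0.17573036]
(440, 190) [ 0.54671651 -0.33855412  0.09921211]
((218.97108459472656, 213.82789611816406), (17.4415340423584, 46.473960876464844), 62.02052688598633) 387
[[0.48080318 0.4253815  0.046     ]
 [0.54928632 0.29792    0.046     ]
 [0.49926486 0.27111608 0.046     ]
 [0.43168193 0.39808021 0.046     ]]
[0.14469407 0.0567503  0.14383095] [0.49025907 0.34812445 0.046     ]
```

View pics/zoom1.png

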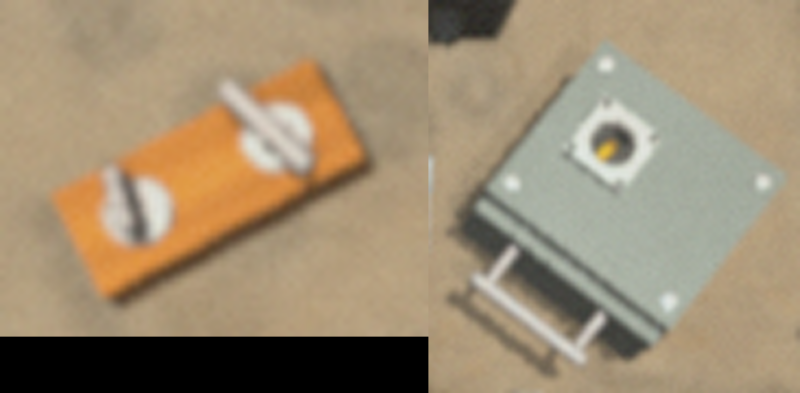

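View pics/zoom2.png

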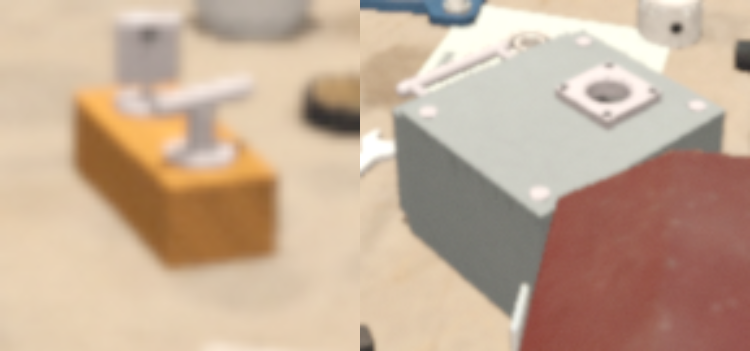

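The flat-bow key is the left one in the top view, nearest the cabinet. Next step: move above the lock, look with the wrist camera, then go on to the rack.

```bash
cat >> h.py <<'E'
def yawR(yaw): # tool down, tool x at world yaw (rad)
    x=np.array([np.cos(yaw),np.sin(yaw),0]);z=np.array([0,0,-1.]);return np.c_[x,np.cross(z,x),z]
def goto(s,pos,yaw=None):
    A=R.from_rotvec(s["ee_rot"]).as_matrix()
    B=A if yaw is None else yawR(yaw)
    t=R.from_matrix(A.T@B).as_rotvec(); d=A.T@(np.array(pos)-s["position"])*1000
    print("turn",t.round(3),"shift",d.round(1)); return t,d
def st(s):
    A=R.from_rotvec(s["ee_rot"]).as_matrix()
    print("t",round(s["clock"],2),"pos",s["position"].round(4),"yaw",round(float(np.arctan2(A[1,0],A[0,0])),4),"tilt",A[:2,2].round(4),"F",s["contact_force"].round(1),"M",s["torque"].round(2),"w",round(s["gripper_width"],4),"q",s["joint_positions"].round(2))
E
python3 - <<'E'
import pickle
from h import *
from station import manip
s=manip.get_state(); st(s)
goto(s,(0.585,-0.28,0.30),np.radians(65))
_,c=pickle.load(open("top0.pkl","rb"));P=cloud(c)
for a,b,n in [((283,228),(340,285),"vise"),((462,110),(620,185),"toolbox"),((340,100),(397,152),"grey"),((190,0),(262,150),"cab"),((195,195),(245,235),"rack")]:
    q=P[a[1]:b[1],a[0]:b[0]].reshape(-1,3);q=q[q[:,2]>.03];print(n,np.percentile(q,1,0),np.percentile(q,99,0))
E
```

```text
t 0.15 pos [ 0.1821 -0.5976  0.2308] yaw 0.2958 tilt [-0.0003  0.0008] F [-0.1  0.   0.5] M [ 0.04 -0.04  0.04] w 0.0853 q [ 1.23  0.42 -0.01  1.61  0.    1.11 -0.05]
turn [-0.001 -0.    -0.839] shift [ 478.  -186.4  -69. ]
vise [ 0.26515598 -0.00289883  0.0310123 ] [0.42662528 0.1254662  0.18117936]
toolbox [ 0.57625699 -0.83846191  0.03880072] [ 0.77747639 -0.43632404  0.22553485]
grey [ 0.68222162 -0.20798378  0.03432684] [ 0.86594772 -0.04114642  0.16296259]
cab [0.69149248 0.16801754 0.0799019 ] [0.88275534 0.39459138 0.65142401]
rack [0.22634191 0.04108673 0.03357994] [0.5458611  0.41938511 1.59924776]
```

```bash
python3 -m pendant '[[[0,0,0],[0,0,-69],85],[[0,0,-0.15],[60,-23,-69],85],[[0,0,-0.84],[478,-186,-69],85],[[0,0,-0.84],[478,-186,-69],85],[[0,0,-0.84],[478,-186,-69],85],[[0,0,-0.84],[478,-186,-69],85],[[0,0,-0.84],[478,-186,-69],85],[[0,0,-0.84],[478,-186,-69],85],[[0,0,-0.84],[478,-186,-69],85],[[0,0,-0.84],[478,-186,-69],85],[[0,0,-0.84],[478,-186,-69],85],[[0,0,-0.84],[478,-186,-69],85]]'
python3 - <<'E'
import pickle
from h import *
from station import manip
s=manip.get_state(); st(s)
c=manip.capture("wrist");pickle.dump((s,c),open("w1.pkl","wb"));cv2.imwrite("pics/w1.png",c["img"])
E
```

```text
clock: 1.65
position: [0.5841, -0.2822, 0.3002]
ee_rot: [2.65, 1.687, -0.001]
contact_force: [-0.8, -0.3, -0.1]
gripper_width: 0.0848
t 1.65 pos [ 0.5841 -0.2822  0.3002] yaw 1.1337 tilt [-0.0006 -0.0006] F [-0.8 -0.3 -0.1] M [-0.01  0.03 -0.  ] w 0.0848 q [ 0.65  0.43 -0.35  1.46  0.15  1.28 -0.15]
```

View pics/w1.png

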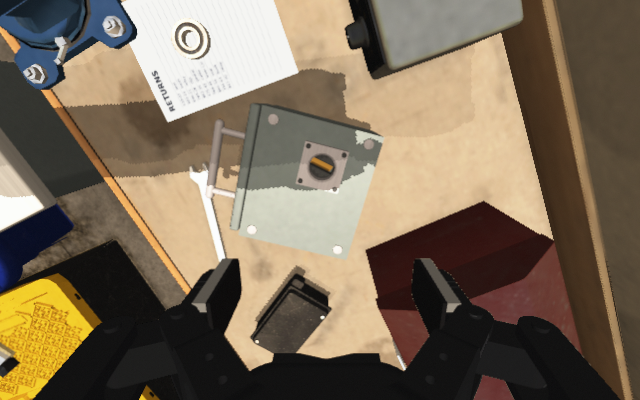

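The box fills the middle of the picture: mouth at about (322,166), handle at (216,160). Inside the mouth there is a brass-coloured strip. Zooming and measuring.

Run:
```python
import pickle
from h import *
s,c=pickle.load(open("w1.pkl","rb"))
im=c["img"]
cv2.imwrite("pics/w1z.png",np.hstack([cv2.resize(im[135:195,290:355],None,fx=8,fy=8,interpolation=2)[:480],cv2.resize(im[95:265,195:390],None,fx=1.6,fy=2.8)[:480]])[:, :800])
e,d=ray(c,[[322,166]],s)
P=onplane(c,[[322,166]],.108,s);print("mouth",P, cloud(c,s)[158,310])
# mask dark mouth
sub=im[145:190,300:345].astype(int);g=sub.max(2)
hsv=cv2.cvtColor(im,cv2.COLOR_BGR2HSV)[145:190,300:345]
br=((abs(hsv[...,0].astype(int)-15)<8)&(hsv[...,1]>140)&(hsv[...,2]>90)).astype(np.uint8)
n,l,sta,ce=cv2.connectedComponentsWithStats(br)
k=1+np.argmax(sta[1:,4]);r=cv2.minAreaRect(cv2.findNonZero((l==k).astype(np.uint8)));print("brass",r,sta[k])
b=onplane(c,cv2.boxPoints(r)+[300,145],.08,s);print(b); 
for i in range(4):
    v=b[(i+1)%4]-b[i];print(np.linalg.norm(v),np.degrees(np.arctan2(v[1],v[0])))
```

```text
Traceback (most recent call last):
ValueError: all the input array dimensions except for the concatenation axis must match exactly, but along dimension 0, the array at index 0 has size 480 and the array at index 1 has size 476
```

Run:
```python
import pickle
from h import *
s,c=pickle.load(open("w1.pkl","rb"))
im=c["img"]
cv2.imwrite("pics/w1z.png",cv2.resize(im[136:196,290:355],None,fx=9,fy=9,interpolation=2))
P=onplane(c,[[322,166]],.108,s);print("mouth",P, cloud(c,s)[158,310])
hsv=cv2.cvtColor(im,cv2.COLOR_BGR2HSV)[145:190,300:345]
br=((abs(hsv[...,0].astype(int)-15)<8)&(hsv[...,1]>140)&(hsv[...,2]>90)).astype(np.uint8)
n,l,sta,ce=cv2.connectedComponentsWithStats(br)
k=1+np.argmax(sta[1:,4]);r=cv2.minAreaRect(cv2.findNonZero((l==k).astype(np.uint8)));print("brass",r,sta[k])
b=onplane(c,cv2.boxPoints(r)+[300,145],.08,s)
for i in range(4):
    v=b[(i+1)%4]-b[i];print(np.linalg.norm(v),np.degrees(np.arctan2(v[1],v[0])))
```

```text
mouth [[ 0.58618239 -0.2681998   0.108     ]] [ 0.57759981 -0.25453108  0.10601712]
brass ((21.296035766601562, 18.433427810668945), (21.55597496032715, 6.1740570068359375), 25.201122283935547) [ 11  13  22  13 125]
0.007593938297646009 39.17305104587781
0.026313424673675243 -50.37120112582477
0.00766699185974201 -139.66940801992763
0.026467835967585965 129.47138221542198
```

View pics/w1z.png

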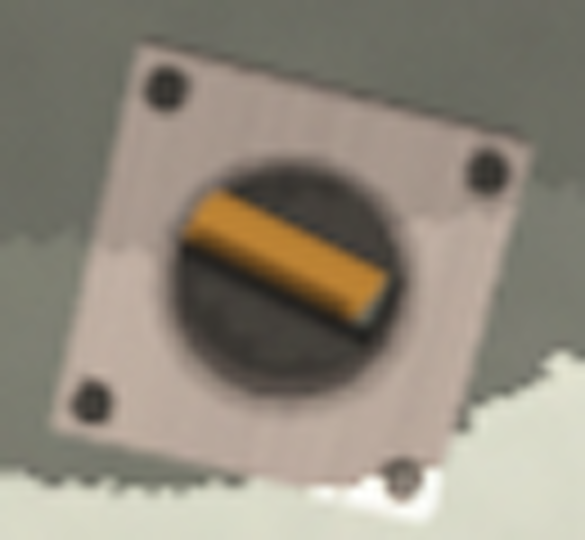

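Run:
```python
import pickle
from h import *
s,c=pickle.load(open("w1.pkl","rb"))
z=np.array([[135,42],[532,148],[432,523],[52,430],[288,280]]);uv=(z+.5)/9-.5+[290,136]
P=onplane(c,uv,.108,s);print(P.round(4));q=P[:4]
for i in range(4):
    v=q[(i+1)%4]-q[i];print(np.linalg.norm(v).round(4),np.degrees(np.arctan2(v[1],v[0])).round(1))
print("centre",q.mean(0))
P=onplane(c,[[216,127],[211,193],[216,160]],.076,s);print("handle approx",P)
# brass edges (top-left-edge & right) on slot floor z=.082
z=np.array([[210,192],[388,272],[185,235],[362,315]]);b=onplane(c,(z+.5)/9-.5+[290,136],.080,s)
for i in (0,2):
    v=b[i+1]-b[i];print("brass",np.linalg.norm(v),np.degrees(np.arctan2(v[1],v[0])))
# top cam check
s,c=pickle.load(open("top0.pkl","rb"));print(onplane(c,[[417.5,176.8]],.108))
goto(__import__("station").manip.get_state(),(0.455,0.36,0.22),np.radians(150))
```

```text
[[ 0.581  -0.234   0.108 ]
 [ 0.6199 -0.2665  0.108 ]
 [ 0.5887 -0.3054  0.108 ]
 [ 0.5497 -0.2735  0.108 ]
 [ 0.5854 -0.2687  0.108 ]]
0.0507 -39.8
0.0499 -128.7
0.0504 140.7
0.0504 51.5
centre [ 0.58482164 -0.26985418  0.108     ]
handle approx [[ 0.48851311 -0.17754762  0.076     ]
 [ 0.43955983 -0.2452203   0.076     ]
 [ 0.46768562 -0.21153509  0.076     ]]
brass 0.02649206315302867 -49.3781708187609
brass 0.026493926130825 -49.636238989851336
[[ 0.58711244 -0.27024172  0.108     ]]
turn [-1.000e-03  0.000e+00 -1.485e+00] shift [ 527.2 -388.9   80. ]
```

Mouth centre is at (0.585, -0.2695), plate sides measure 50 mm and its height reads 106 mm, all as stated. Box yaw is about -39° and the brass strip's about -49.5°, which is a hint for the slot. Now to the rack.

Run:
```python
from h import *
from station import manip
goto(manip.get_state(),(0.475,0.36,0.285),np.radians(150))
```

```text
turn [-1.000e-03  0.000e+00 -1.485e+00] shift [ 535.6 -370.8   15. ]
```

```bash
python3 -m pendant '[[[0,0,-1.48],[536,-371,15],85],[[0,0,-1.48],[536,-371,15],85],[[0,0,-1.48],[536,-371,15],85],[[0,0,-1.48],[536,-371,15],85],[[0,0,-1.48],[536,-371,15],85],[[0,0,-1.48],[536,-371,15],85],[[0,0,-1.48],[536,-371,15],85],[[0,0,-1.48],[536,-371,15],85],[[0,0,-1.48],[536,-371,15],85],[[0,0,-1.48],[536,-371,15],85],[[0,0,-1.48],[536,-371,15],85],[[0,0,-1.48],[536,-371,15],85]]'
python3 -m pendant '[[[0,0,0],[0,0,0],85],[[0,0,0],[0,0,0],85]]'
python3 - <<'E'
import pickle
from h import *
from station import manip
s=manip.get_state(); st(s)
c=manip.capture("wrist");pickle.dump((s,c),open("w2.pkl","wb"));cv2.imwrite("pics/w2.png",c["img"])
E
```

```text
clock: 3.2
position: [0.4741, 0.3628, 0.2852]
ee_rot: [-0.814, -3.034, -0.0]
contact_force: [0.0, -0.2, 0.6]
gripper_width: 0.0848
clock: 3.45
position: [0.4755, 0.3603, 0.2854]
ee_rot: [0.82, 3.032, -0.001]
contact_force: [-0.9, -0.4, -0.4]
gripper_width: 0.0849
t 3.45 pos [0.4755 0.3603 0.2854] yaw 2.6135 tilt [ 0.0005 -0.0005] F [-0.9 -0.4 -0.4] M [ 0.02  0.03 -0.05] w 0.0849 q [-0.07  0.44 -0.84  1.6   0.34  1.26  0.07]
```

View pics/w2.png

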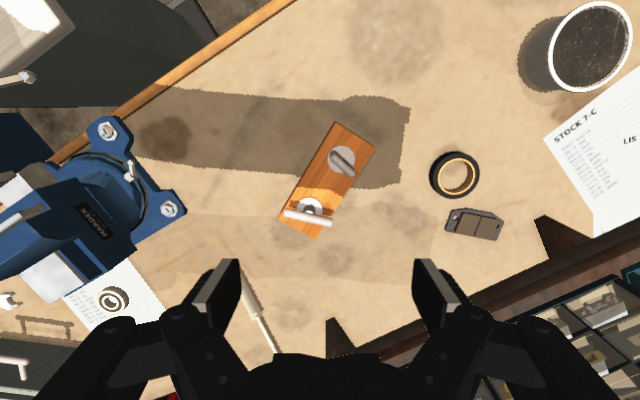

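The rack runs from (335,125) to (300,235); the flat bow is at about (343,160) and the T-bar at (307,215).

Run:
```python
import pickle
from h import *
s,c=pickle.load(open("w2.pkl","rb"))
im=c["img"]
cv2.imwrite("pics/w2z.png",cv2.resize(im[115:200,300:385],None,fx=7,fy=7,interpolation=2))
print(onplane(c,[[343,160]],.078,s))
P=cloud(c,s)
for v in range(152,170,3):
    print([ (P[v,u]*1000).round(0).tolist() for u in range(332,358,4)])
```

```text
[[0.46985951 0.38612631 0.078     ]]
[[455.0, 380.0, 82.0], [459.0, 383.0, 69.0], [464.0, 387.0, 49.0], [467.0, 391.0, 51.0], [469.0, 395.0, 50.0], [472.0, 400.0, 50.0], [475.0, 404.0, 47.0]]
[[455.0, 379.0, 98.0], [458.0, 383.0, 95.0], [465.0, 385.0, 64.0], [470.0, 389.0, 50.0], [473.0, 394.0, 48.0], [475.0, 398.0, 49.0], [479.0, 402.0, 45.0]]
[[458.0, 377.0, 98.0], [461.0, 381.0, 96.0], [464.0, 385.0, 93.0], [473.0, 387.0, 50.0], [476.0, 392.0, 50.0], [478.0, 396.0, 51.0], [482.0, 401.0, 47.0]]
[[462.0, 376.0, 95.0], [464.0, 380.0, 97.0], [466.0, 383.0, 97.0], [469.0, 387.0, 91.0], [479.0, 390.0, 50.0], [482.0, 394.0, 51.0], [485.0, 399.0, 44.0]]
[[472.0, 370.0, 49.0], [467.0, 378.0, 96.0], [468.0, 382.0, 98.0], [471.0, 386.0, 97.0], [476.0, 389.0, 81.0], [485.0, 392.0, 49.0], [488.0, 397.0, 47.0]]
[[476.0, 368.0, 50.0], [478.0, 373.0, 50.0], [472.0, 380.0, 97.0], [474.0, 384.0, 98.0], [476.0, 388.0, 96.0], [483.0, 391.0, 76.0], [492.0, 395.0, 45.0]]
```

View pics/w2z.png

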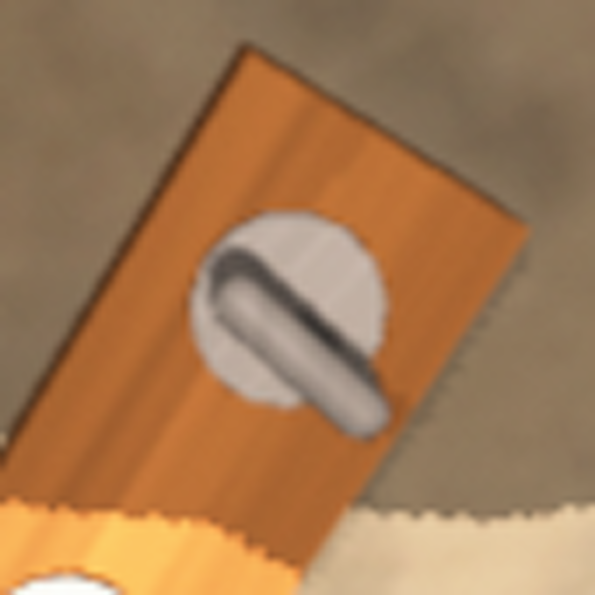

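Run:
```python
import pickle
from h import *
s,c=pickle.load(open("w2.pkl","rb"))
P=cloud(c,s)[140:185,322:366].reshape(-1,3)
q=P[(P[:,2]>.092)&(P[:,2]<.104)][:,:2];m=q.mean(0);u,S,v=np.linalg.svd(q-m)
print(len(q),m,np.degrees(np.arctan2(v[0,1],v[0,0])),np.ptp((q-m)@v.T,axis=0))
print("collar",onplane(c,[(289.5)/7-.5+300,(309.5)/7-.5+115],.050,s))
z=np.array([[240,305],[362,412]]);b=onplane(c,(z+.5)/7-.5+[300,115],.098,s);print(b,b.mean(0));w=b[1]-b[0];print(np.linalg.norm(w),np.degrees(np.arctan2(w[1],w[0])))
z=np.array([[247,45],[527,230]]);b=onplane(c,(z+.5)/7-.5+[300,115],.046,s);w=b[1]-b[0];print("end",np.linalg.norm(w),np.degrees(np.arctan2(w[1],w[0])));print("hole",b.mean(0)+35e-3*np.array([w[1],-w[0],0])/np.linalg.norm(w))
```

```text
247 [0.47115763 0.38308596] 17.952421990518076 [0.03547306 0.00962642]
collar [[0.47203817 0.38349004 0.05      ]]
[[0.45940401 0.37916074 0.098     ]
 [0.48424746 0.38754622 0.098     ]] [0.47182573 0.38335348 0.098     ]
0.02622046961663772 18.651211525624618
end 0.060412684804176664 27.386249297154162
hole [0.47116929 0.3826445  0.046     ]
```

The bow top is at z = 0.098 as expected, with the centre at (0.4715, 0.3833) and yaw 18.3°. The collar, bow and hole estimates agree within 1 mm. I'll grasp at tool yaw 198.3°.

Run:
```python
from h import *
from station import manip
goto(manip.get_state(),(0.4715,0.3833,0.13),np.radians(198.3))
goto(manip.get_state(),(0.4715,0.3833,0.060),np.radians(198.3))
```

```text
turn [-0.     0.001 -0.847] shift [ 14.9  17.7 155.5]
turn [-0.     0.001 -0.847] shift [ 14.9  17.7 225.5]
```

```bash
python3 -m pendant '[[[0,0,-0.17],[14.9,17.7,30],42],[[0,0,-0.34],[14.9,17.7,60],42],[[0,0,-0.51],[14.9,17.7,100],42],[[0,0,-0.68],[14.9,17.7,130],42],[[0,0,-0.847],[14.9,17.7,150],42],[[0,0,-0.847],[14.9,17.7,155],42],[[0,0,-0.847],[14.9,17.7,155],42]]'
python3 - <<'E'
import pickle
from h import *
from station import manip
s=manip.get_state(); st(s)
c=manip.capture("wrist");pickle.dump((s,c),open("w3.pkl","wb"));cv2.imwrite("pics/w3.png",c["img"])
goto(s,(0.4715,0.3833,0.060),np.radians(198.3))
E
```

```text
clock: 4.38
position: [0.471, 0.3844, 0.1308]
ee_rot: [-0.495, 3.102, 0.0]
contact_force: [0.6, 0.4, 0.1]
gripper_width: 0.0421
t 4.38 pos [0.471  0.3844 0.1308] yaw -2.825 tilt [0.0002 0.0002] F [0.6 0.4 0.1] M [ 0.02 -0.04  0.02] w 0.0421 q [-0.08  0.68 -0.92  1.72  0.62  1.06  0.67]
turn [ 0.     0.    -0.003] shift [-0.1 -1.2 70.8]
```

View pics/w3.png

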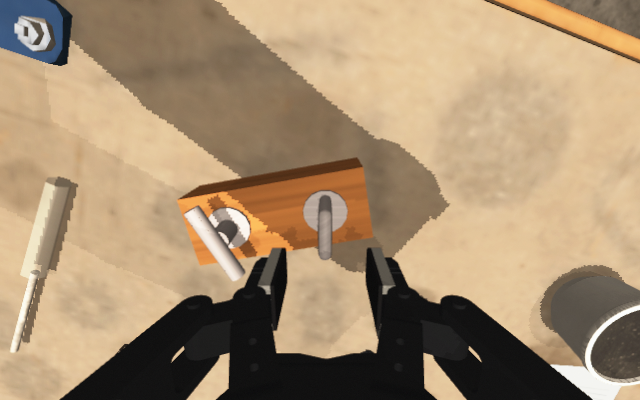

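The bow at (324,225) sits midway between the fingers (about 275 and 378), and the T-bar is clear at (213,240). Descend and grip.

```bash
python3 -m pendant '[[[0,0,0],[0,-1,20],42],[[0,0,0],[0,-1,40],42],[[0,0,0],[0,-1,56],42],[[0,0,0],[0,-1,66],42],[[0,0,0],[0,-1,70.5],42],[[0,0,0],[0,-1,70.5],42],[[0,0,0],[0,-1,70.5],20],[[0,0,0],[0,-1,70.5],0],[[0,0,0],[0,-1,70.5],0],[[0,0,0],[0,-1,70.5],0],[[0,0,0],[0,-1,70.5],0]]'
python3 - <<'E'
import pickle
from h import *
from station import manip
s=manip.get_state(); st(s)
E
```

```text
clock: 5.8
position: [0.4711, 0.3839, 0.0603]
ee_rot: [-0.502, 3.101, 0.0]
contact_force: [-1.4, -1.0, 6.2]
gripper_width: 0.0083
t 5.8 pos [0.4711 0.3839 0.0603] yaw -2.8204 tilt [0.0005 0.0004] F [-1.4 -1.   6.2] M [-0.23  0.15  0.05] w 0.0083 q [-0.12  0.77 -0.86  1.76  0.7   0.95  0.62]
```

Gripped (8.3 mm). Lift, then check the key in the grip.

```bash
python3 -m pendant '[[[0,0,0],[0,0,-8],0],[[0,0,0],[0,0,-20],0],[[0,0,0],[0,0,-40],0],[[0,0,0],[0,0,-70],0],[[0,0,0],[0,0,-110],0],[[0,0,0],[0,0,-150],0],[[0,0,0],[0,0,-160],0],[[0,0,0],[0,0,-160],0]]'
python3 - <<'E'
import pickle
from h import *
from station import manip
s=manip.get_state(); st(s)
c=manip.capture("wrist");pickle.dump((s,c),open("w4.pkl","wb"));cv2.imwrite("pics/w4.png",c["img"])
goto(s,(0.585,-0.2695,0.215),np.radians(130.5))
E
```

```text
clock: 6.8
position: [0.4711, 0.3837, 0.2206]
ee_rot: [-0.502, 3.1, 0.0]
contact_force: [-0.3, 0.1, -0.8]
gripper_width: 0.0083
t 6.8 pos [0.4711 0.3837 0.2206] yaw -2.8205 tilt [0.0011 0.0004] F [-0.3  0.1 -0.8] M [-0.03  0.02  0.02] w 0.0083 q [-0.03  0.59 -1.    1.65  0.52  1.2   0.75]
turn [1.000e-03 1.000e-03 1.185e+00] shift [  98.  -655.7    5.5]
```

View pics/w4.png

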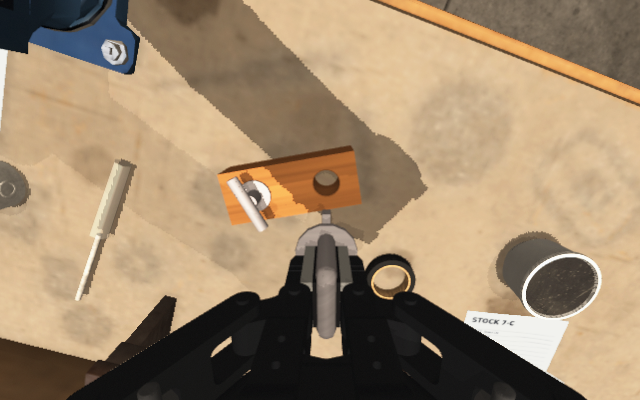

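The key is in the fingers (bow at about (326,285), collar at (327,240)) and the T-key is still in the rack. Measuring the key's offset in the tool.

Run:
```python
import pickle
from h import *
s,c=pickle.load(open("w4.pkl","rb"))
A=R.from_rotvec(s["ee_rot"]).as_matrix()
P=(cloud(c,s)-s["position"])@A
Q=P[200:345,290:362].reshape(-1,3)
ok=(abs(Q[:,0])<.035)&(abs(Q[:,1])<.03)
t=Q[ok&(abs(Q[:,2]+.0377)<.004)&(abs(Q[:,1])<.008)];print("bowtop",len(t),t.min(0),t.max(0),np.median(t,0))
t=Q[ok&(abs(Q[:,2]-.0105)<.003)];print("collar",len(t),t.min(0),t.max(0))
cv2.imwrite("pics/w4z.png",cv2.resize(c["img"][200:345,280:372],None,fx=4,fy=4,interpolation=2))
```

```text
bowtop 1920 [-0.01842355 -0.0079744  -0.04169476] [ 0.0173049   0.00796382 -0.03372231] [ 0.00278344 -0.00069701 -0.03685839]
collar 1009 [-0.00183701 -0.01839194  0.00898778] [0.01692375 0.01656356 0.01347053]
```

View pics/w4z.png

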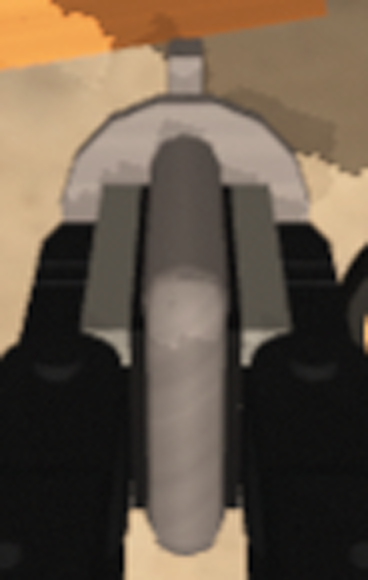

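```bash
python3 -m pendant '[[[0,0,0.1],[4,-30,0],0],[[0,0,0.22],[13,-85,0],0],[[0,0,0.34],[22,-147,0],0],[[0,0,0.46],[31,-209,0],0],[[0,0,0.58],[40,-271,0],0],[[0,0,0.7],[50,-333,0],0],[[0,0,0.82],[59,-395,0],0],[[0,0,0.94],[68,-457,0],0],[[0,0,1.06],[78,-519,0],0],[[0,0,1.15],[87,-580,0],0],[[0,0,1.185],[95,-630,0],0],[[0,0,1.185],[98,-656,0],0]]'
python3 -m pendant '[[[0,0,0],[0,0,0],0],[[0,0,0],[0,0,0],0],[[0,0,0],[0,0,0],0]]'
python3 - <<'E'
import pickle
from h import *
from station import manip
s=manip.get_state(); st(s)
goto(s,(0.5847,-0.2692,0.168),np.radians(130.5))
for n in ["wrist","scene"]:
    c=manip.capture(n);pickle.dump((s,c),open(n+"5.pkl","wb"))
    im=c["img"]
    if n=="scene": im=cv2.resize(im[150:300,250:400],None,fx=4,fy=4)
    cv2.imwrite(f"pics/{n}5.png",im)
E
```

```text
clock: 8.35
position: [0.5841, -0.2728, 0.2179]
ee_rot: [-1.319, -2.849, 0.001]
contact_force: [0.2, 0.8, -1.3]
gripper_width: 0.008
clock: 8.72
position: [0.585, -0.2686, 0.2196]
ee_rot: [-1.313, -2.854, -0.0]
contact_force: [0.3, 0.7, 0.7]
gripper_width: 0.0086
t 8.72 pos [ 0.585  -0.2686  0.2196] yaw 2.2792 tilt [-0.0004  0.0004] F [0.3 0.7 0.7] M [-0.05  0.03  0.02] w 0.0086 q [ 0.84  0.54 -0.64  1.56  0.34  1.16  0.83]
turn [-0.    -0.001  0.002] shift [-0.3 -0.7 51.6]
```

View pics/wrist5.png

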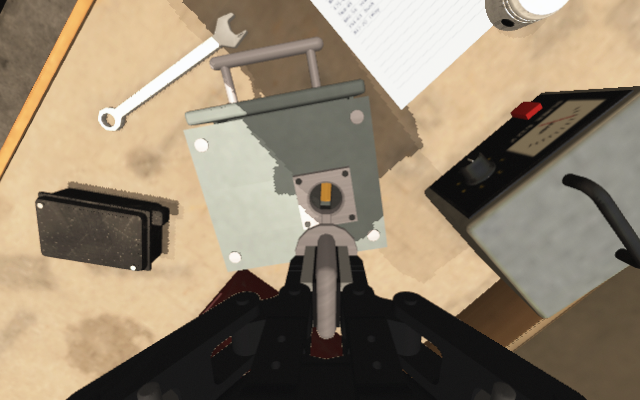

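View pics/scene5.png

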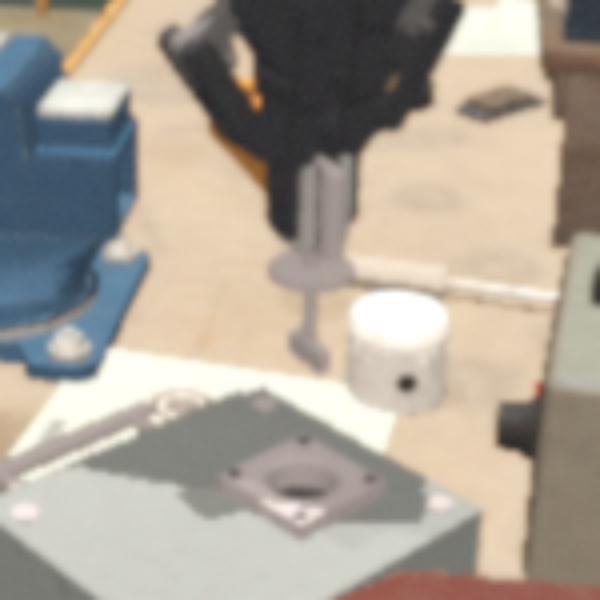

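The brass strip at (326,195) is in line with the bow, and the mouth and bow share column 326. I'll re-measure the mouth from this view.

Run:
```python
import pickle
from h import *
s,c=pickle.load(open("wrist5.pkl","rb"))
cv2.imwrite("pics/w5z.png",cv2.resize(c["img"][160:236,286:366],None,fx=8,fy=8,interpolation=2)[:600])
s0,c0=pickle.load(open("scene5.pkl","rb"))
im=c0["img"]
g=im[265:280,310:345]
```

```text
(no output)
```

View pics/w5z.png

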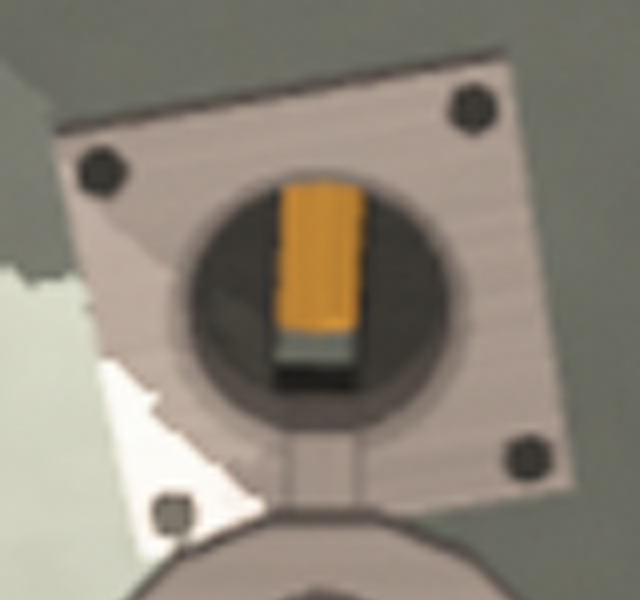

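Run:
```python
import pickle
from h import *
s,c=pickle.load(open("wrist5.pkl","rb"))
f=lambda z,h:onplane(c,(np.array(z,float)+.5)/8-.5+[286,160],h,s)
q=f([[57,130],[508,55],[573,488]],.108);print(q, (q[0]+q[2])/2, np.linalg.norm(q[0]-q[2]))
print("circ",f([[319,303]],.108))
b=f([[283,182],[278,325],[367,185],[357,330]],.082)
for i in (0,2):
    v=b[i+1]-b[i];print(np.degrees(np.arctan2(v[1],v[0])),np.linalg.norm(v))
b=f([[275,385],[357,385],[283,182],[367,182]],.094);print(b, np.linalg.norm(b[0]-b[1]))
v=b[2]-b[0];print(np.degrees(np.arctan2(v[1],v[0])),np.linalg.norm(v))
```

```text
[[ 0.54948556 -0.27187028  0.108     ]
 [ 0.58115472 -0.23383164  0.108     ]
 [ 0.62017354 -0.26611772  0.108     ]] [ 0.58482955 -0.268994    0.108     ] 0.07092166589353904
circ [[ 0.58386698 -0.26824357  0.108     ]]
-51.62191110284279 0.01808409522118256
-52.892272548862564 0.018376473544487577
[[ 0.58925499 -0.28261669  0.094     ]
 [ 0.59663314 -0.27628212  0.094     ]
 [ 0.57395574 -0.2631264   0.094     ]
 [ 0.58131147 -0.25681261  0.094     ]] 0.009724398510096679
128.1307651602843 0.024777779636850593
```

```bash
python3 -m pendant '[[[0,0,0.02],[0.4,-0.7,20],0],[[0,0,0.02],[0.4,-0.7,40],0],[[0,0,0.02],[0.4,-0.7,50],0],[[0,0,0.02],[0.4,-0.7,57],0],[[0,0,0.02],[0.4,-0.7,62],0],[[0,0,0.02],[0.4,-0.7,66],0],[[0,0,0.02],[0.4,-0.7,69],0],[[0,0,0.02],[0.4,-0.7,71],0],[[0,0,0.02],[0.4,-0.7,72],0]]'
python3 -c "
from h import *
from station import manip
st(manip.get_state())"
```

```text
clock: 9.95
position: [0.5843, -0.2699, 0.1478]
ee_rot: [1.343, 2.84, 0.0]
contact_force: [0.6, -0.0, -0.9]
gripper_width: 0.0083
t 9.95 pos [ 0.5843 -0.2699  0.1478] yaw 2.2578 tilt [0. 0.] F [ 0.6 -0.  -0.9] M [-0.01  0.01  0.  ] w 0.0083 q [ 0.81  0.61 -0.61  1.62  0.39  1.03  0.78]
```

```bash
python3 -m pendant '[[[0,0,0],[0.6,0.6,0],0],[[0,0,0],[0.6,0.6,2],0],[[0,0,0],[0.6,0.6,4],0],[[0,0,0],[0.6,0.6,5],0]]'
python3 -c "
from h import *
from station import manip
st(manip.get_state())"
```

```text
clock: 10.45
position: [0.5843, -0.269, 0.1426]
ee_rot: [-1.343, -2.84, -0.0]
contact_force: [1.0, 0.1, -1.0]
gripper_width: 0.0082
t 10.45 pos [ 0.5843 -0.269   0.1426] yaw 2.2578 tilt [-0.0003  0.0001] F [ 1.   0.1 -1. ] M [-0.02 -0.03 -0.04] w 0.0082 q [ 0.81  0.61 -0.6   1.63  0.39  1.03  0.77]
```

No force 5 mm below the floor level, so the blade is in the slot. Continue down.

```bash
python3 -m pendant '[[[0,0,0],[0,0,4],0],[[0,0,0],[0,0,8],0],[[0,0,0],[0,0,12],0],[[0,0,0],[0,0,15],0],[[0,0,0],[0,0,17],0],[[0,0,0],[0,0,18],0],[[0,0,0],[0,0,19],0]]'
python3 -c "
from h import *
from station import manip
st(manip.get_state())"
```

```text
clock: 11.32
position: [0.5844, -0.269, 0.1238]
ee_rot: [1.344, 2.84, 0.0]
contact_force: [-0.1, 0.0, -0.9]
gripper_width: 0.0085
t 11.32 pos [ 0.5844 -0.269   0.1238] yaw 2.2578 tilt [0.0001 0.    ] F [-0.1  0.  -0.9] M [-0.04  0.    0.  ] w 0.0085 q [ 0.8   0.64 -0.59  1.64  0.41  0.99  0.76]
```

```bash
python3 -m pendant '[[[0,0,0],[0,0,1],0],[[0,0,0],[0,0,2],0],[[0,0,0],[0,0,2.5],0],[[0,0,0],[0,0,2.5],0]]'
python3 -c "
from h import *
from station import manip
st(manip.get_state())
c=manip.capture('scene');cv2.imwrite('pics/scene6.png',cv2.resize(c['img'][150:300,250:400],None,fx=4,fy=4))"
```

```text
clock: 11.82
position: [0.5844, -0.269, 0.1223]
ee_rot: [1.343, 2.839, -0.001]
contact_force: [-6.4, 2.2, 13.7]
gripper_width: 0.0081
t 11.82 pos [ 0.5844 -0.269   0.1223] yaw 2.2577 tilt [ 0.0002 -0.0005] F [-6.4  2.2 13.7] M [ 0.41  1.39 -0.02] w 0.0081 q [ 0.8   0.64 -0.59  1.64  0.41  0.99  0.76]
```

View pics/scene6.png

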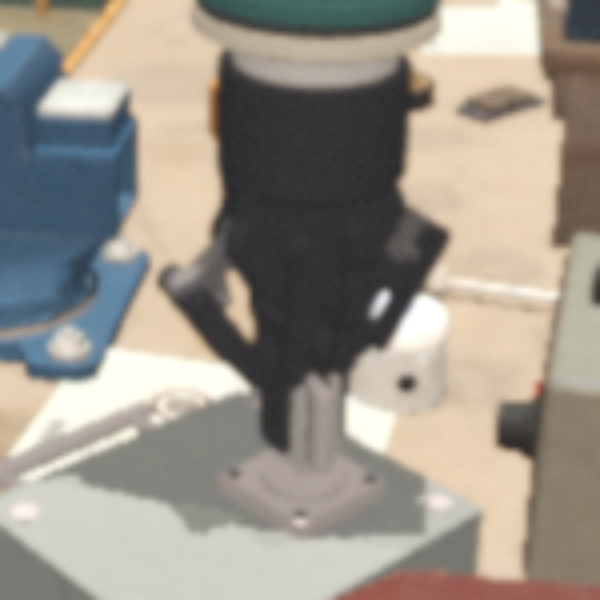

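The collar lies on the plate and contact shows 13.7 N. I'll ease the pressure slightly and turn clockwise (+tool z).

```bash
python3 -m pendant '[[[0,0,0],[0,0,-0.7],0],[[0,0,0.1],[0,0,-0.7],0],[[0,0,0.2],[0,0,-0.7],0],[[0,0,0.3],[0,0,-0.7],0],[[0,0,0.4],[0,0,-0.7],0],[[0,0,0.4],[0,0,-0.7],0]]'
python3 -c "
from h import *
from station import manip
st(manip.get_state())"
```

```text
clock: 12.62
position: [0.5849, -0.269, 0.1223]
ee_rot: [1.879, 2.516, 0.0]
contact_force: [2.7, -0.4, 1.9]
gripper_width: 0.0082
t 12.62 pos [ 0.5849 -0.269   0.1223] yaw 1.8585 tilt [ 0.001  -0.0005] F [ 2.7 -0.4  1.9] M [-0.14 -0.49 -0.02] w 0.0082 q [ 0.74  0.62 -0.5   1.64  0.34  0.97  0.41]
```

```bash
python3 -m pendant '[[[0,0,0.1],[0,0,0],0],[[0,0,0.2],[0,0,0],0],[[0,0,0.3],[0,0,0],0],[[0,0,0.4],[0,0,0],0],[[0,0,0.5],[0,0,0],0],[[0,0,0.6],[0,0,0],0],[[0,0,0.7],[0,0,0],0],[[0,0,0.8],[0,0,0],0],[[0,0,0.8],[0,0,0],0]]'
python3 -c "
from h import *
from station import manip
st(manip.get_state())"
```

```text
clock: 13.75
position: [0.5847, -0.2692, 0.1223]
ee_rot: [2.71, 1.588, 0.0]
contact_force: [1.2, -1.9, 5.3]
gripper_width: 0.0084
t 13.75 pos [ 0.5847 -0.2692  0.1223] yaw 1.0604 tilt [ 0.0006 -0.0006] F [ 1.2 -1.9  5.3] M [-0.35 -0.25 -0.05] w 0.0084 q [ 0.62  0.58 -0.32  1.65  0.22  0.95 -0.29]
```

```bash
python3 -m pendant '[[[0,0,0.06],[0,0,0],0],[[0,0,0.12],[0,0,0],0],[[0,0,0.18],[0,0,0],0],[[0,0,0.22],[0,0,0],0],[[0,0,0.22],[0,0,0],0]]'
python3 -c "
from h import *
from station import manip
st(manip.get_state())
c=manip.capture('wrist');cv2.imwrite('pics/w7.png',c['img'])"
```

```text
clock: 14.38
position: [0.5846, -0.2692, 0.1223]
ee_rot: [2.867, 1.283, 0.0]
contact_force: [0.8, -1.3, 5.7]
gripper_width: 0.0081
t 14.38 pos [ 0.5846 -0.2692  0.1223] yaw 0.8416 tilt [ 0.0005 -0.0004] F [ 0.8 -1.3  5.7] M [-0.29 -0.17  0.01] w 0.0081 q [ 0.58  0.58 -0.27  1.65  0.18  0.94 -0.49]
```

View pics/w7.png

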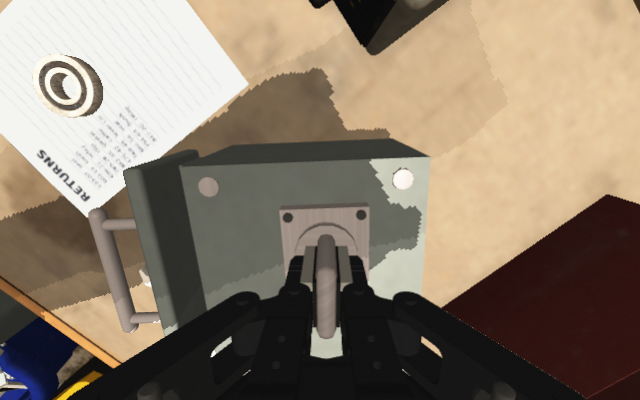

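The drawer has sprung out: its front has come away from the box at about (165,230). I'll keep turning to feel the stop.

```bash
python3 -m pendant '[[[0,0,0.04],[0,0,0],0],[[0,0,0.08],[0,0,0],0],[[0,0,0.08],[0,0,0],0]]'
python3 -c "
from h import *
from station import manip
st(manip.get_state())"; python3 -m pendant '[[[0,0,0.03],[0,0,0],0],[[0,0,0.06],[0,0,0],0],[[0,0,0.06],[0,0,0],0]]'
python3 -c "
from h import *
from station import manip
st(manip.get_state())"
```

```text
clock: 14.8
position: [0.5846, -0.2693, 0.1223]
ee_rot: [2.916, 1.168, 0.001]
contact_force: [0.6, -2.0, 5.7]
gripper_width: 0.0086
t 14.8 pos [ 0.5846 -0.2693  0.1223] yaw 0.7619 tilt [ 0.0006 -0.0005] F [ 0.6 -2.   5.7] M [-0.37 -0.14  0.3 ] w 0.0086 q [ 0.57  0.58 -0.25  1.65  0.17  0.94 -0.56]
clock: 15.18
position: [0.5845, -0.2695, 0.1223]
ee_rot: [2.949, 1.08, 0.0]
contact_force: [0.2, -2.2, 5.8]
gripper_width: 0.0082
t 15.18 pos [ 0.5845 -0.2695  0.1223] yaw 0.7024 tilt [ 0.0004 -0.0009] F [ 0.2 -2.2  5.8] M [-0.8   0.01  0.72] w 0.0082 q [ 0.56  0.58 -0.24  1.65  0.16  0.94 -0.61]
```

The moment rises to 0.7 N m, so it is at the stop. Relax the torque, release, lift and look.

```bash
python3 -m pendant '[[[0,0,-0.06],[0,0,0],0],[[0,0,-0.06],[0,0,0],0],[[0,0,-0.06],[0,0,0],20],[[0,0,-0.06],[0,0,0],44],[[0,0,-0.06],[0,0,0],44],[[0,0,-0.06],[0,0,0],44],[[0,0,-0.06],[0,0,-20],44],[[0,0,-0.06],[0,0,-50],44],[[0,0,-0.06],[0,0,-100],44],[[0,0,-0.06],[0,0,-130],44],[[0,0,-0.06],[0,0,-130],44]]'
python3 - <<'E'
import pickle
from h import *
from station import manip
s=manip.get_state();st(s)
c=manip.capture('wrist');cv2.imwrite('pics/w8.png',c['img']);pickle.dump((s,c),open("w8.pkl","wb"))
E
```

```text
clock: 16.55
position: [0.5854, -0.2693, 0.256]
ee_rot: [2.915, 1.161, 0.006]
contact_force: [-0.2, -0.6, -0.7]
gripper_width: 0.044
t 16.55 pos [ 0.5854 -0.2693  0.256 ] yaw 0.758 tilt [ 0.0047 -0.0022] F [-0.2 -0.6 -0.7] M [ 0.    0.03 -0.  ] w 0.044 q [ 0.58  0.44 -0.28  1.53  0.13  1.18 -0.53]
```

View pics/w8.png

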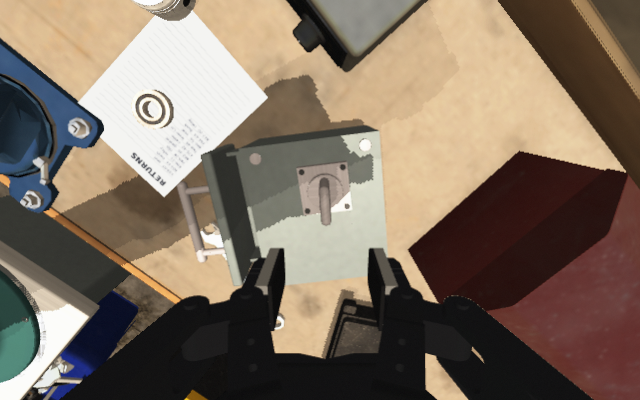

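The key stands in the lock (bow at about (325,200)) and the drawer is partly out, with the handle running from (183,185) to (201,257). Measuring both.

Run:
```python
import pickle
from h import *
s,c=pickle.load(open("w8.pkl","rb"))
P=cloud(c,s);Q=P[165:235,300:350].reshape(-1,3)
t=Q[(Q[:,2]>.15)&(Q[:,2]<.17)];q=t[:,:2];m=q.mean(0);u,S,v=np.linalg.svd(q-m)
print("bow top z",np.percentile(t[:,2],[50,95]),m,np.degrees(np.arctan2(v[0,1],v[0,0])))
col=Q[(Q[:,2]>.105)&(Q[:,2]<.12)];print("collar/plate z",np.percentile(col[:,2],[5,50,95]))
H=P[150:275,165:230].reshape(-1,3);H=H[(H[:,2]>.06)&(H[:,2]<.09)]
bx=np.array([np.cos(np.radians(-39)),np.sin(np.radians(-39))]);by=np.array([-bx[1],bx[0]])
L=np.c_[(H[:,:2]-[.5847,-.2692])@bx,(H[:,:2]-[.5847,-.2692])@by]
print(np.histogram(L[:,0],bins=np.arange(-.2,-.05,.005)))
k=L[:,0]<-.148;print(L[k].min(0),L[k].max(0),np.median(H[k,2]), np.polyfit(L[k,1],L[k,0],1))
b=onplane(c,[[183,185],[201,257],[192,221]],.081,s)
print(b, (b[:,:2]-[.5847,-.2692])@np.c_[bx,by])
```

```text
bow top z [0.15901929 0.16052324] [ 0.58517168 -0.26920414] -132.8765919411039
collar/plate z [0.10703388 0.10862272 0.11273121]
(array([  0,   0,   0,   0,   0,   0,   0,  78, 358, 413,  53,  64,  57,
        63,  27,   0,   6, 383, 190,   0,   0,   0,   0,   0,   0,   0,
         0,   0,   0,   0]), array([-0.2  , -0.195, -0.19 , -0.185, -0.18 , -0.175, -0.17 , -0.165,
       -0.16 , -0.155, -0.15 , -0.145, -0.14 , -0.135, -0.13 , -0.125,
       -0.12 , -0.115, -0.11 , -0.105, -0.1  , -0.095, -0.09 , -0.085,
       -0.08 , -0.075, -0.07 , -0.065, -0.06 , -0.055, -0.05 ]))
[-0.16234233 -0.07867239] [-0.14807657  0.0217695 ] 0.08041245602557798 [ 0.00556852 -0.15516081]
[[ 0.47642053 -0.1589791   0.081     ]
 [ 0.41822207 -0.22565261  0.081     ]
 [ 0.44848904 -0.19099529  0.081     ]] [[-0.15351321  0.01751525]
 [-0.15678291 -0.07092527]
 [-0.15507161 -0.02494386]]
```

Bow top reads z = 0.160, which is exactly fully home. The handle is at (0.447, -0.192), so the drawer is about 27 mm open.

Run:
```python
from h import *
from station import manip
s=manip.get_state();st(s)
goto(s,(.447,-.192,.14),np.radians(51))
```

```text
t 16.6 pos [ 0.5848 -0.2691  0.2541] yaw 0.7579 tilt [ 0.0024 -0.0011] F [ 0.2  0.4 -0.5] M [0.02 0.01 0.04] w 0.0442 q [ 0.58  0.44 -0.27  1.53  0.13  1.18 -0.53]
turn [ 0.003 -0.001 -0.132] shift [ -47.2 -151.   113.7]
```

```bash
python3 -m pendant '[[[0,0,-0.05],[-12,-40,0],28],[[0,0,-0.13],[-30,-95,10],28],[[0,0,-0.13],[-47,-150,40],28],[[0,0,-0.13],[-47,-150.5,80],28],[[0,0,-0.13],[-47,-150.5,105],28],[[0,0,-0.13],[-47,-150.5,112],28],[[0,0,-0.13],[-47,-150.5,112],28],[[0,0,-0.13],[-47,-150.5,112],28]]'
python3 - <<'E'
import pickle
from h import *
from station import manip
s=manip.get_state();st(s)
goto(s,(.447,-.192,.064),np.radians(51))
c=manip.capture('wrist');cv2.imwrite('pics/w9.png',c['img']);pickle.dump((s,c),open("w9.pkl","wb"))
E
```

```text
clock: 17.6
position: [0.4473, -0.1922, 0.1408]
ee_rot: [2.836, 1.349, 0.001]
contact_force: [-1.1, -0.3, -0.6]
gripper_width: 0.0278
t 17.6 pos [ 0.4473 -0.1922  0.1408] yaw 0.8878 tilt [ 0.001  -0.0004] F [-1.1 -0.3 -0.6] M [ 0.04 -0.    0.  ] w 0.0278 q [ 0.62  0.31 -0.32  2.03  0.13  0.83 -0.46]
turn [ 0.001 -0.    -0.002] shift [-0.1 -0.4 76.8]
```

View pics/w9.png

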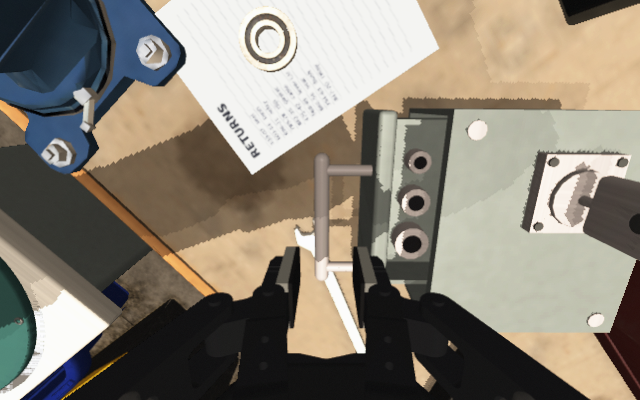

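Run:
```python
import pickle
from h import *
s,c=pickle.load(open("w9.pkl","rb"))
print(project(c,np.array([s["position"][0],s["position"][1],.08]),s))
print(onplane(c,[[321,157],[321,276]],.081,s))
```

```text
[[324.85100421 219.50421841]]
[[ 0.47422524 -0.15497198  0.081     ]
 [ 0.41561612 -0.2263325   0.081     ]]
```

The bar is at column 321 against 325 for the tool axis, about 2 mm off; the tool sits midway between the posts (rows 170 and 265). Descend and close.

```bash
python3 -m pendant '[[[0,0,0],[0,-2,20],28],[[0,0,0],[0,-2,40],28],[[0,0,0],[0,-2,55],28],[[0,0,0],[0,-2,66],28],[[0,0,0],[0,-2,73],28],[[0,0,0],[0,-2,76.5],28],[[0,0,0],[0,-2,76.5],28]]'
python3 -c "
from h import *
from station import manip
st(manip.get_state())"
```

```text
clock: 18.52
position: [0.4453, -0.1907, 0.0635]
ee_rot: [-2.837, -1.349, -0.0]
contact_force: [-0.7, 0.2, -0.2]
gripper_width: 0.028
t 18.52 pos [ 0.4453 -0.1907  0.0635] yaw 0.8878 tilt [0.0001 0.    ] F [-0.7  0.2 -0.2] M [-0.05  0.05  0.  ] w 0.028 q [ 0.59  0.43 -0.29  2.08  0.2   0.66 -0.52]
```

```bash
python3 -m pendant '[[[0,0,0],[0,0,0],15],[[0,0,0],[0,0,0],0],[[0,0,0],[0,0,0],0],[[0,0,0],[0,0,0],0]]'
python3 -m pendant '[[[0,0,0],[0,-4,0],0],[[0,0,0],[0,-10,0],0],[[0,0,0],[0,-17,0],0],[[0,0,0],[0,-24,0],0],[[0,0,0],[0,-31,0],0],[[0,0,0],[0,-38,0],0],[[0,0,0],[0,-43,0],0],[[0,0,0],[0,-47,0],0],[[0,0,0],[0,-47,0],0]]'
python3 -c "
from h import *
from station import manip
st(manip.get_state())"
```

```text
clock: 19.02
position: [0.4454, -0.1908, 0.0639]
ee_rot: [2.837, 1.349, 0.0]
contact_force: [-1.8, 1.0, 5.1]
gripper_width: 0.0088
clock: 20.15
position: [0.4088, -0.1607, 0.0638]
ee_rot: [2.837, 1.349, 0.001]
contact_force: [-0.6, 3.1, 8.5]
gripper_width: 0.0089
t 20.15 pos [ 0.4088 -0.1607  0.0638] yaw 0.8881 tilt [ 0.0006 -0.0001] F [-0.6  3.1  8.5] M [ 0.54  0.2  -0.03] w 0.0089 q [ 0.57  0.37 -0.3   2.18  0.19  0.61 -0.55]
```

```bash
python3 -m pendant '[[[0,0,0],[0,-2,0],0],[[0,0,0],[0,-4,0],0],[[0,0,0],[0,-6,0],0],[[0,0,0],[0,-6,0],0]]'
python3 - <<'E'
import pickle
from h import *
from station import manip
s=manip.get_state();st(s)
c=manip.capture('wrist');cv2.imwrite('pics/w10.png',c['img']);pickle.dump((s,c),open("w10.pkl","wb"))
E
```

```text
clock: 20.65
position: [0.4057, -0.1581, 0.064]
ee_rot: [2.835, 1.348, 0.005]
contact_force: [10.6, -7.6, -7.8]
gripper_width: 0.0084
t 20.65 pos [ 0.4057 -0.1581  0.064 ] yaw 0.8875 tilt [ 0.0038 -0.0014] F [10.6 -7.6 -7.8] M [-1.48 -2.22 -0.09] w 0.0084 q [ 0.57  0.36 -0.3   2.19  0.19  0.61 -0.56]
```

View pics/w10.png

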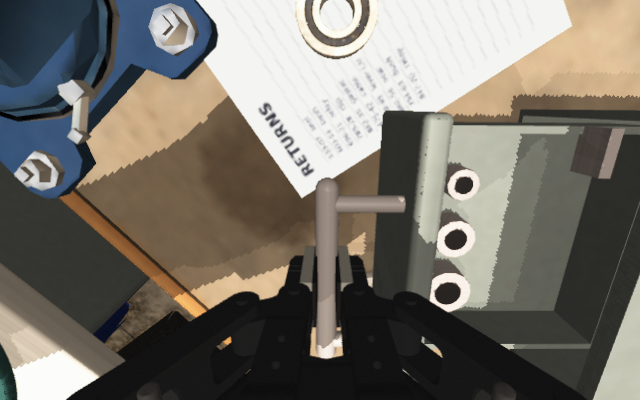

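The drawer is at its stop (13 N), fully open. Relax, release, lift.

```bash
python3 -m pendant '[[[0,0,0],[0,1.8,0],0],[[0,0,0],[0,1.8,0],0],[[0,0,0],[0,1.8,0],16],[[0,0,0],[0,1.8,0],28],[[0,0,0],[0,1.8,0],28],[[0,0,0],[0,1.8,-10],28],[[0,0,0],[0,1.8,-30],28],[[0,0,0],[0,1.8,-60],28],[[0,0,0],[0,1.8,-110],28],[[0,0,0],[0,1.8,-160],28],[[0,0,0],[0,1.8,-160],28],[[0,0,0],[0,1.8,-160],28]]'
python3 - <<'E'
import pickle
from h import *
from station import manip
s=manip.get_state();st(s)
goto(s,(.53,-.22,.28),np.radians(51))
c=manip.capture('wrist');cv2.imwrite('pics/w11.png',c['img']);pickle.dump((s,c),open("w11.pkl","wb"))
E
```

```text
clock: 22.2
position: [0.4053, -0.1584, 0.2237]
ee_rot: [2.837, 1.349, 0.0]
contact_force: [-0.5, -0.3, 0.1]
gripper_width: 0.0281
t 22.2 pos [ 0.4053 -0.1584  0.2237] yaw 0.8878 tilt [ 0.0001 -0.0002] F [-0.5 -0.3  0.1] M [0.09 0.   0.03] w 0.0281 q [ 0.64  0.1  -0.36  2.06  0.04  0.99 -0.42]
turn [ 0.     0.    -0.002] shift [ 30.9 135.7 -56.3]
```

View pics/w11.png

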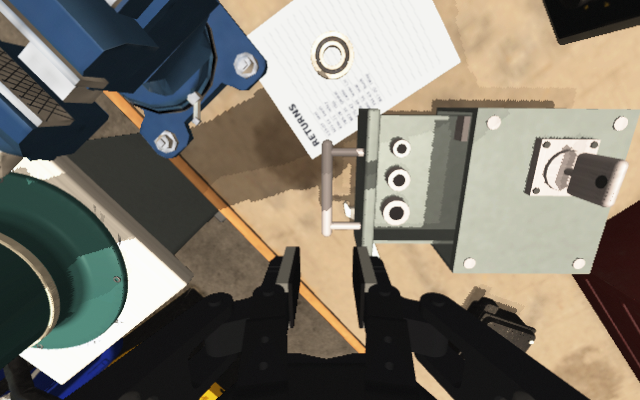

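Drawer fully out, key standing in the lock at (590,175). Final measurement with the wrist picture and a top view.

Run:
```python
import pickle
from h import *
from station import manip
s,c=pickle.load(open("w11.pkl","rb"))
P=cloud(c,s)
bx=np.array([np.cos(np.radians(-39)),np.sin(np.radians(-39))]);by=np.array([-bx[1],bx[0]])
b=onplane(c,[[326,145],[326,232]],.081,s);print("handle x from mouth",(b[:,:2]-[.5847,-.2692])@bx,"drawer =-x-.128")
Q=P[140:215,550:635].reshape(-1,3);t=Q[(Q[:,2]>.145)&(Q[:,2]<.175)]
print("bow top",np.percentile(t[:,2],[50,95]),t.mean(0))
t=Q[Q[:,2]>.157];print(len(t),t.mean(0))
c=manip.capture("top");cv2.imwrite("pics/top12.png",np.hstack([cv2.resize(c["img"][185:240,185:255],None,fx=5,fy=5),cv2.resize(c["img"][140:240,370:460],None,fx=2.75,fy=2.75)[:275]]))
P=cloud(c)[145:200,400:435].reshape(-1,3);t=P[(P[:,2]>.15)&(P[:,2]<.18)];print("top view bow",len(t),t.mean(0) if len(t) else 0)
st(manip.get_state())
```

```text
handle x from mouth [-0.20835905 -0.20851695] drawer =-x-.128
bow top [0.15600947 0.16009952] [ 0.58224804 -0.26799689  0.15472572]
577 [ 0.57788183 -0.26169685  0.16802209]
top view bow 42 [ 0.58375264 -0.26871754  0.15851491]
t 22.3 pos [ 0.405  -0.1582  0.2228] yaw 0.8879 tilt [-0.0014  0.0007] F [-0.1 -0.1  0.2] M [ 0.01 -0.01  0.01] w 0.0281 q [ 0.64  0.1  -0.36  2.06  0.04  0.99 -0.42]
```

View pics/top12.png

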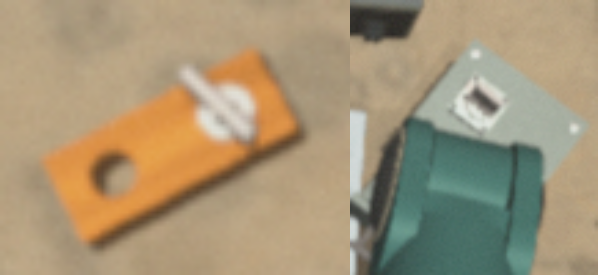

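The T-key is still in the rack, the drawer is 80 mm open, the key is at full depth and the robot is clear. Let it settle, then hand in.

```bash
python3 -m pendant '[[[0,0,0],[0,0,-20],28],[[0,0,0],[0,0,-20],28],[[0,0,0],[0,0,-20],28],[[0,0,0],[0,0,-20],28]]'
python3 -c "
from station import manip
print(manip.sign_off())"
```

```text
clock: 22.8
position: [0.4052, -0.1583, 0.2427]
ee_rot: [-2.836, -1.349, 0.001]
contact_force: [-1.1, -0.8, 0.3]
gripper_width: 0.0279
the job is handed in; nothing more can be done
None
```

The job is done and handed in at 22.8 s. The hand-in gave no verdict, so what follows rests on my own last checks.

**What I did:** I took the flat-bow key from the rack and lowered it into the lock. It found the slot on the first try, because a brass strip inside the mouth showed the angle. I pressed it home, turned it clockwise to the stop and released it. Then I pulled the drawer out by its handle to its stop, let go and lifted clear.

**Last checks:**
- **Drawer:** the handle measured 208 mm in front of the mouth, so the drawer is about 80 mm open.
- **Key depth and position:** the bow top read z = 0.160 m after release, exactly the fully home height. The bow centre was within about 1 mm of the mouth.
- **Turn:** the bow turned about 1.44 rad from the slot angle, and the moment rose to 0.7 N m at the stop. I could not read the cam angle directly. The bolt did free the drawer.
- **Other key:** the T-bar key still stands in its rack hole.
- **Robot:** the force readings were near zero and nothing was touching.

**Readings that disagreed:** the final wrist and top pictures put the bow 1–3 mm from the mouth centre. Both views were oblique or had few points. One wider set of points in the last wrist picture (z 0.168) was no use, probably because of stray depth readings at the edges. I relied on the close view taken just after release.

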